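# Strip a stacked power unit on the electronics repair bench

### The arm

A 6-joint arm with a two-finger parallel gripper is mounted at the origin on the work surface. World frame = base frame: x ahead of the robot, y to its left, z up, the work surface at z = 0. Lengths are in m, angles in rad, forces in N, time in s.
With the tool pointing down it reaches from about 0.25 to 0.8 m from the base axis. Payload 3.9 kg.
Tool frame: the origin (TCP) lies between the finger pads; the fingertips stand 19 mm ahead of it and the grasp point (between the pads) is the TCP; z points along the fingers, y is the line along which they close (so a half turn about z gives the same grasp; the last joint's range is limited). The gripper opens to 85 mm and grips with 20 to 120 N. Pads are 22 mm wide; open, the fingers measure 114 mm over their backs; the gripper's body (76 mm by 85 mm) begins 54 mm behind the grasp point. The pads swing forward as they close: fully open they stand 13 mm farther back than shut.
Start: joints at [-1.346, 0.26, -0.138, 1.173, 0, 1.571], TCP at [0.117, -0.512, 0.25] pointing down, gripper open.
Joint ranges: [-2.78, 2.78], [-0.83, 1.72], [-1.28, 1.37], [-1.9, 2.12], [-1.57, 1.48], [-3.14, 3.14]. Speed limits (rad/s): [2.57, 2.57, 3.14, 3.14, 3.14, 3.14].

### API

Orientations are given as a unit quaternion [x, y, z, w].
In Python, from rig import ctrl gives the robot as it stands.
- The arm moves only by the tool apply_moves, never from a script. Its argument "plan" is a list that holds one entry, the list of rows, each a list of 6 numbers: the shift along the world's x, y, z in m, then the turn, a rotation vector about the world's x, y, z in degrees. In form: [[[dx, dy, dz, rx, ry, rz], ...]]. A call has 1 to 10 rows; each row shifts and turns the commanded pose from where the row before left it; what a row does not reach is not made up. A row lasts 1/8 s, in which the tool goes at most 62.5 mm and 10.7 degrees, less where a joint would pass 70% of its speed; a pose out of reach is approached as far as the arm can. A call with a gripper value outside its range is refused whole. "jaw" is the finger opening in m, from 0 to 0.0854, set as the call begins (left out, the last holds). The fingers move at their own pace and stop on an object; "grip_force" is the grip in N (left out, the last holds). Time passes only in rows, so rows that do not move let the fingers close. It gives the time, the measured TCP pose, the force, the opening and the grip force at its end, in the units of the state.
- ctrl.observe(): the state, without advancing time (a new reading comes with each control period).
- ctrl.camera(name): name is "scene" or "top" or "wrist"; returns (picture, depth): 384x512x3 uint8, red, green, blue; 384x512 float32, m along the optical axis (not along the pixel's ray), 0 where there is no reading.
- ctrl.camera_model(name): a dict with "fov_y" (degrees; the focal length in pixels is half the picture's height over the tangent of half this angle, whatever the lens; pixels are square), "cx", "cy" (the principal point, pixels), "k1" (the pictures are not rectified: a ray, as slopes to the right and down, at radius r is drawn at 1 + k1 r^2 times it, then the intrinsics apply), "rvec" (rotation vector, rad) and "tvec" (3), from world to camera coordinates, as OpenCV has them. Camera axes: x right, y down, z forward; pixel columns grow to the right and rows downward; lengths in m; the calibration is good to about 2 mm. A picture is of the moment at which its call begins: read the wrist's pose just before it. camera_model takes no time and is no camera call; for the wrist camera it gives the pose at the moment of the call.
- ctrl.hand_in(): hands the job in; it is judged then, once.
The state is a dict: "time_s": time; "joint_positions": joint angles; "qd": joint speeds; "tau": joint torques, N m; "tcp_pos": TCP position; "orientation": TCP orientation; "wrist_force": force on the tool from outside, world axes, zero at the start; "torque": the same for the moment, N m; "gripper_width": finger opening in m; "grasp_force": force on a finger pad.
Only numpy, scipy, OpenCV 4.12 (cv2) and the standard library are available. Lean on these libraries where they do the work, as an engineer would, in place of code of your own. Each camera call takes 0.05 s, during which the arm holds its last target. There are 200 camera calls.

### The job

The unscrewed power unit stands as a stack on the bench mat: take it apart from the top down, one piece at a time. First put the two mirror-image brackets flat, flange up, each in the white tray whose floor shows its own outline (left-hand bracket in the left-hand tray, right-hand in the right-hand one), then lay the converter module flat in the black tray, and last the finned heat sink flat, fins down, between the corner stops of the metal cradle. Do not shift or knock over the solder spool, and leave everything released and at rest.

Things in the scene. Friction and masses are not known exactly. Their poses are not given: they have to be found in the camera images.
- heat_sink: Loose bare aluminium finned heat sink at the bottom of the stack, 140 (own x) x 60 (own y) x 30 mm high, about 0.24 to 0.42 kg: a 10 mm slab on top of downward fins 20 mm deep that run across its width. Grip it across its 60 mm width (own y). Origin: centre of its underside (fin tips), z up.
- module: Loose converter module on the heat sink, 124 (own x) x 52 (own y) x 18 mm high, 0.16 to 0.29 kg: grey shield can 110 x 52 x 14 mm on a 4 mm green board whose two ends (+x, -x) show, each with a black connector. The heat sink below is 4 mm wider on each long side. Grip it across its 52 mm width (own y). Origin: centre of its underside, z up.
- left_bracket: Loose dark grey bracket, ~50 g, on an end of the module (which end varies). Foot 46 (own x) x 24 (y) x 5 mm; upright flange 8 mm thick along x over the foot's middle, top 36 mm above the underside: grip it across 8 mm, tips above the foot. Flat toe 16 x 14 x 5 mm at the +x end to +y: looking along the flange to the toe's end, the toe is on the LEFT. Origin: underside, under mid-flange, z up.
- right_bracket: Loose dark grey right-hand bracket, mirror image of the left one, same sizes and mass, on the module's other end: the flat toe sticks out at the +x end to own -y, so, seen from above and looking along the flange towards the toe's end, the toe is on the RIGHT. Origin: underside, under mid-flange, z up.
- left_tray: Fixed white open tray, 130 (own x) x 90 (own y) x 14 mm high outside, walls and floor 3 mm; in the middle of its floor the flat black outline of a left-hand bracket, along own x, toe at the +x end to own +y, a grey line marking the flange. The bracket may lie any way round in the tray. Origin: centre of its underside, z up.
- right_tray: Fixed white open tray, the same as the left tray but with the black outline of a right-hand bracket (toe at the +x end to own -y). Origin: centre of its underside, z up.
- module_tray: Fixed black open tray for the module, 156 (own x) x 84 (own y) x 12 mm high outside, walls and floor 3 mm, so 150 x 78 mm inside: the module lies lengthwise along own x, either way round. Origin: centre of its underside, z up.
- sink_cradle: Fixed bare metal cradle for the heat sink: a plate 172 (own x) x 92 (own y) x 4 mm with low dark stops at its four corners, up to 14 mm above the bench, leaving 166 x 86 mm between them: the heat sink lies on the plate lengthwise along own x, either way round. Origin: centre of its underside, z up.
- solder_spool: Loose spool of solder wire, standing upright on the mat just beyond the stack (farther from the robot), 48 mm diameter, 38 mm high, white flanges; to be left alone. Origin: centre of its underside.
Things that resemble listed ones, but are neither listed nor needed, are in the scene too. What is shaped like the left_bracket but pink, red or turquoise is not meant.

How it is judged:
On the way, in this order (a step that is already met when the one before it is completed fails the run):
1. left bracket in the left tray and right bracket in the right tray, in either order (x of left_bracket in the frame of left_tray between -0.052 and 0.052 m and y of left_bracket in the frame of left_tray between -0.035 and 0.035 m and z of left_bracket in the frame of left_tray between 0 and 0.006 m and angle between each of left_bracket, right_bracket's own z axis and vertical below 0.08 rad and linear speed of each of left_bracket, right_bracket below 0.02 m/s and angular speed of each of left_bracket, right_bracket below 0.2 rad/s and x of right_bracket in the frame of right_tray between -0.052 and 0.052 m and y of right_bracket in the frame of right_tray between -0.035 and 0.035 m and z of right_bracket in the frame of right_tray between 0 and 0.006 m), for 0.2 s.
2. module in the black tray (x of module in the frame of module_tray between -0.018 and 0.018 m and y of module in the frame of module_tray between -0.018 and 0.018 m and z of module in the frame of module_tray between 0 and 0.006 m and angle between module's own z axis and vertical below 0.08 rad and linear speed of module below 0.02 m/s and angular speed of module below 0.2 rad/s), for 0.2 s.
At the end, for the whole second after the job is handed in: All at rest and flat (tilt under 0.08 rad, within 3 mm of the floor they lie on): each bracket flange up in its own tray, within 52 mm (tray x) and 35 mm (y) of its middle; module in the black tray and heat sink in the cradle, each within 18 mm of the middle along x and y (all of step 1 and all of step 2 and x of heat_sink in the frame of sink_cradle between -0.018 and 0.018 m and y of heat_sink in the frame of sink_cradle between -0.018 and 0.018 m and z of heat_sink in the frame of sink_cradle between 0.001 and 0.007 m and angle between heat_sink's own z axis and vertical below 0.08 rad and linear speed of heat_sink below 0.02 m/s and angular speed of heat_sink below 0.2 rad/s); the robot touches nothing.
It fails at once if the solder spool is moved more than 20 mm or tipped (distance of solder_spool from where it was at the start of the episode above 0.02 m or angle between solder_spool's own z axis and vertical above 0.35 rad).
It fails at once if the module is moved away (over 30 mm) with a bracket still on it ((distance of module from where it was at the start of the episode above 0.03 m and distance between left_bracket and module below 0.045 m) or (distance of module from where it was at the start of the episode above 0.03 m and distance between right_bracket and module below 0.045 m)).
It fails at once if the heat sink is moved away (over 30 mm) with the module still on it (distance of heat_sink from where it was at the start of the episode above 0.03 m and distance between module and heat_sink below 0.036 m).
It also fails if it takes over 99 s, if anything falls off the work surface, if the arm or the gripper's body presses on something with over 40 N, if the wrist force passes 120 N, or if a joint passes its speed limit or range.

## Working session

There is one attempt and no reset: what is moved stays moved. The work goes in short steps, Python scripts to look and compute and a tool call to move; the robot and the scene stay as the last step left them, time stands still between calls to the robot, and variables do not carry over. Pictures are saved under pics/ and viewed, at most 14 in all, crops included, and the job is handed in when it is done.

Besides the shell and the picture viewer there is one more tool, called after "Request:" by a JSON object that holds its "op" and its "data", one argument or row to a line. apply_moves: Moves the arm, as the interface text tells. Its arguments: {"type":"object","properties":{"plan":{"type":"array"},"jaw":{"type":"number"},"grip_force":{"type":"number"}},"required":["plan"]}

```bash
mkdir -p pics; ls; cat > h.py <<'E'
import numpy as np, cv2
from rig import ctrl
def cam(n):
    m=ctrl.camera_model(n); p,d=ctrl.camera(n); return m,p,d
def ray(m,u,v):
    f=192/np.tan(np.radians(m['fov_y'])/2)
    K=np.array([[f,0,m['cx']],[0,f,m['cy']],[0,0,1.]])
    q=cv2.undistortPoints(np.array([[[u,v]]],float),K,np.array([m['k1'],0,0,0.]))[0,0]
    R=cv2.Rodrigues(np.array(m['rvec'],float))[0]; t=np.array(m['tvec'],float)
    return R,t,np.array([q[0],q[1],1.])
def onz(m,u,v,z):
    R,t,q=ray(m,u,v); c=-R.T@t; d=R.T@q; return c+d*(z-c[2])/d[2]
def atd(m,u,v,d):
    R,t,q=ray(m,u,v); return R.T@(q*d-t)
def proj(m,P):
    f=192/np.tan(np.radians(m['fov_y'])/2)
    K=np.array([[f,0,m['cx']],[0,f,m['cy']],[0,0,1.]])
    return cv2.projectPoints(np.array(P,float).reshape(-1,1,3),np.array(m['rvec'],float),np.array(m['tvec'],float),K,np.array([m['k1'],0,0,0.]))[0][:,0]
E
python3 - <<'E'
from h import *
import pickle
for n in("top","scene"):
    m,p,d=cam(n); pickle.dump((m,p,d),open(f'{n}.pkl','wb'))
    print(n,m)
    if n=="top": cv2.imwrite('pics/top.png',cv2.resize(p[:,:,::-1],(800,600),interpolation=cv2.INTER_CUBIC))
    else: cv2.imwrite('pics/scene.png',p[:,:,::-1])
print(ctrl.observe())
E
```

```text
pics
top {'fov_y': 42.58780231974771, 'cx': 248.75071630566376, 'cy': 191.52080945846677, 'k1': -0.19852931331441592, 'rvec': array([ 2.19786194, -2.14077791,  0.12457334]), 'tvec': array([-0.01785981,  0.54419238,  1.39647255])}
scene {'fov_y': 56.39833904961391, 'cx': 257.7496879019526, 'cy': 194.92803905870562, 'k1': -0.018598407771074722, 'rvec': array([ 1.61332905,  1.96024901, -0.82379704]), 'tvec': array([ 0.10093897, -0.30652935,  1.17723   ])}
{'time_s': 0.1, 'joint_positions': array([-1.34596968e+00,  2.60623191e-01, -1.39248514e-01,  1.17271753e+00,
       -3.02397313e-05,  1.57080223e+00]), 'qd': array([-0.00154854, -0.0028018 ,  0.00245037,  0.00194145,  0.00114032,
        0.00214086]), 'tau': array([-1.15505583e-03, -4.06507981e+01,  2.54527849e+01,  1.00586461e-02,
       -1.62203373e-04,  8.00017972e-07]), 'tcp_pos': array([ 0.11690168, -0.51121397,  0.24954237]), 'orientation': array([ 9.93688203e-01,  1.12173753e-01, -1.15588430e-04, -8.89100381e-04]), 'wrist_force': array([-0.79474333,  0.38588601, -0.83259423]), 'torque': array([-0.02652248, -0.05336114,  0.01013627]), 'grasp_force': 0.0, 'gripper_width': 0.08528488177154357}
```

View pics/top.png

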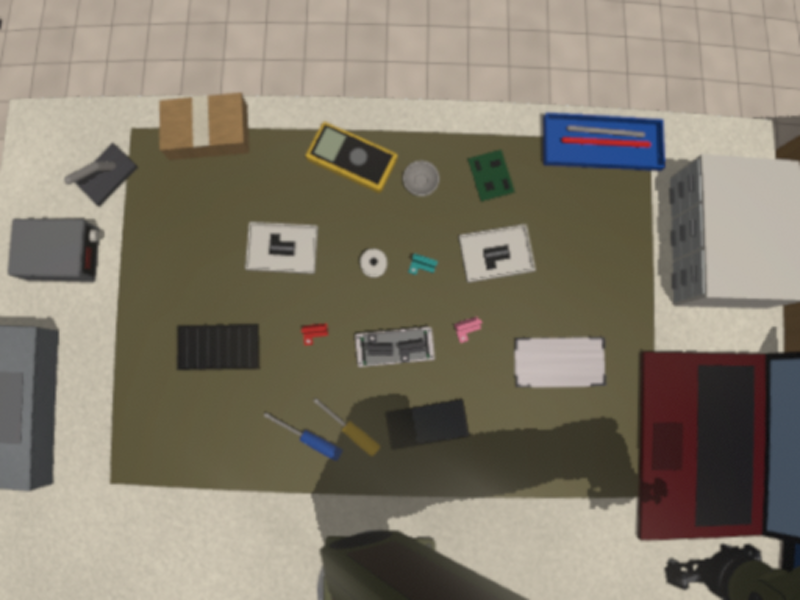

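View pics/scene.png

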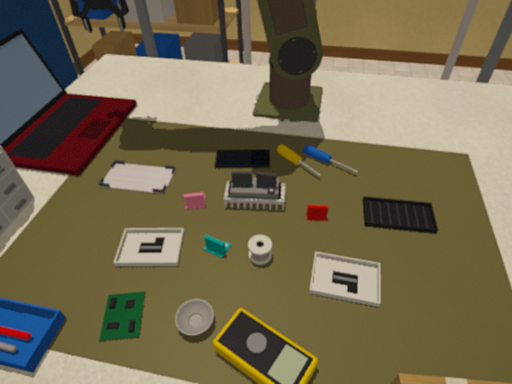

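The top view shows the stack at (395,346), white trays at (281,247) and (497,252), and the cradle at (560,361). Either (218,347), which is ribbed, or (428,424), which is half in shadow, could be the black tray. I'll enlarge to settle it.

```bash
python3 - <<'E'
import pickle,cv2,numpy as np
m,p,d=pickle.load(open('top.pkl','rb')); ms,ps,ds=pickle.load(open('scene.pkl','rb'))
def c(p,x,y,w=66,h=50,g=1.0):
    a=p[int(y-h/2):int(y+h/2),int(x-w/2):int(x+w/2),::-1]
    return np.clip(cv2.resize(a,(264,200),interpolation=cv2.INTER_CUBIC)*g,0,255).astype('uint8')
k=.64
A=np.hstack([c(p,180,158),c(p,318,161),c(p,252,221)])
B=np.hstack([c(p,140,222,g=2.5),c(p,274,271,g=3),c(p,358,231)])
C=np.hstack([c(ps,399,214,80,60,2),c(ps,243,159,80,60,3),c(ps,255,190,80,60,1.2)])
cv2.imwrite('pics/mos.png',np.vstack([A,B,C]))
from h import atd
for n,(u,v) in dict(ribbed=(140,222),dark=(280,271),dark2=(255,273),mat=(200,271),stack=(252,221),cradle=(358,231),lt=(190,170)).items(): print(n,atd(m,u,v,d[v,u]))
E
```

```text
ribbed [0.44822326 0.31538965 0.00188557]
dark [ 0.31726708 -0.10000097  0.01433058]
dark2 [ 0.30973951 -0.02783629  0.01262832]
mat [0.31043632 0.13247634 0.00209197]
stack [ 0.45880182 -0.01491126  0.04216419]
cradle [ 0.43818493 -0.32852908  0.01015489]
lt [0.60640782 0.17195497 0.00620058]
```

View pics/mos.png

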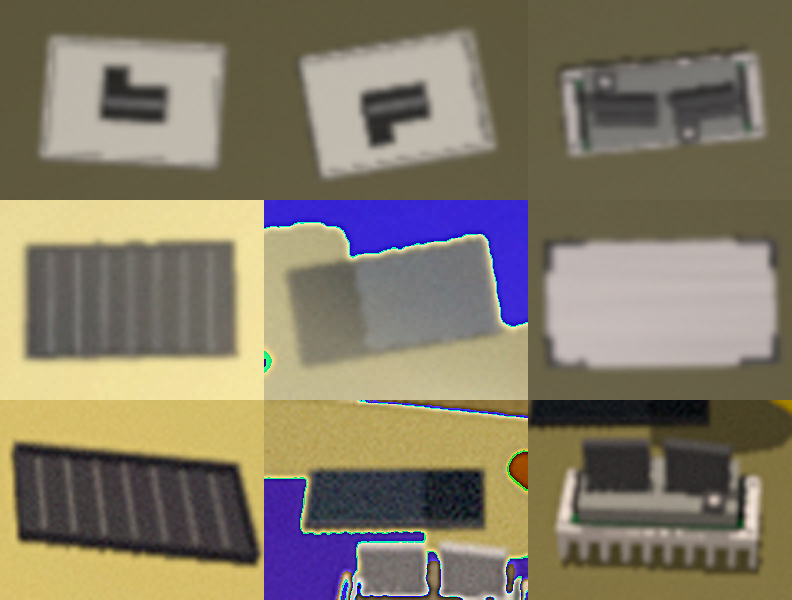

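The ribbed item at (218,347) is the tray: it has a rim, and its floor reads z≈2 mm. The dark one at (428,424) is a solid block with its top at z≈13 mm. The outline at (497,252) has its toe end left and its toe down, so it is the left-hand tray. The tray at (281,247) is the right-hand one. Next I'll look at the brackets with the wrist camera.

Request:
{"op": "apply_moves", "data": {
  "plan": [
    [[0.028,0.05,0.006,0,0,7.7],[0.028,0.05,0.006,0,0,7.7],[0.028,0.05,0.006,0,0,7.7],[0.028,0.05,0.006,0,0,7.7],[0.028,0.05,0.006,0,0,7.7],[0.028,0.05,0.006,0,0,7.7],[0.028,0.05,0.006,0,0,7.7],[0.028,0.05,0.006,0,0,7.7],[0.028,0.05,0.006,0,0,7.7],[0.028,0.05,0.006,0,0,7.7]]
  ]
}}

```text
time_s: 1.35
tcp_pos: [0.3974, -0.0099, 0.3104]
orientation: [0.706, 0.708, -0.0, 0.0]
wrist_force: [0.8, -0.9, -0.4]
gripper_width: 0.0851
grasp_force: 0.0
```

```bash
python3 - <<'E'
from h import *
import pickle
o=ctrl.observe(); m,p,d=cam('wrist'); pickle.dump((m,p,d),open('w1.pkl','wb'))
print(o['tcp_pos'],o['orientation'],o['joint_positions'])
R=cv2.Rodrigues(m['rvec'])[0]; print(-R.T@m['tvec'],R[2])
cv2.imwrite('pics/w1.png',cv2.resize(p[:,:,::-1],(800,600),interpolation=cv2.INTER_CUBIC))
E
```

```text
[ 0.39739596 -0.0099326   0.31035189] [ 7.06158623e-01  7.08053646e-01 -1.22363293e-04  1.35782422e-04] [-2.47126797e-02  1.84648977e-02 -2.72507127e-01  1.27979582e+00
 -3.64454927e-04  1.54340367e+00]
[0.39950662 0.07442109 0.43300033] [ 0.00104125 -0.32746155 -0.94486393]
```

View pics/w1.png

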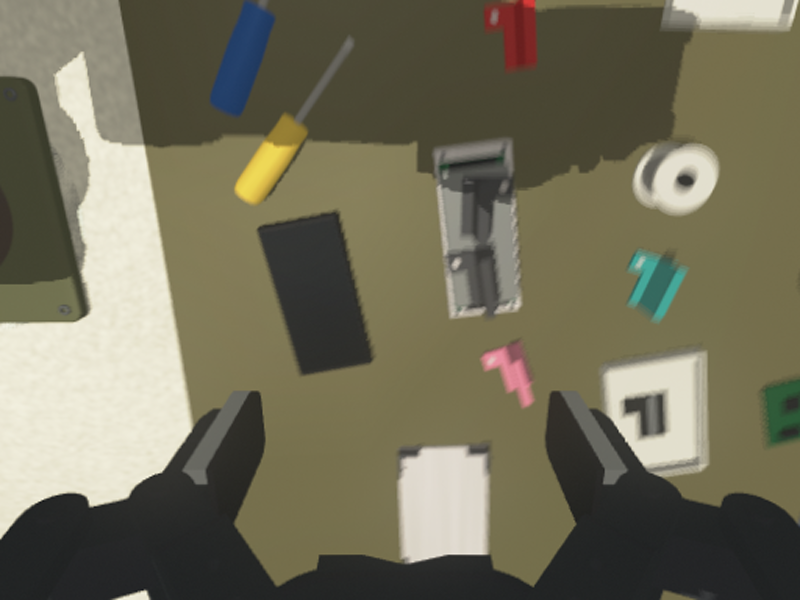

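```bash
python3 - <<'E'
import pickle,cv2,numpy as np
m,p,d=pickle.load(open('w1.pkl','rb'))
a=p[85:207,270:345,::-1].astype(float)
a=cv2.resize(np.clip(a*1.6,0,255).astype('uint8'),None,fx=4.8,fy=4.8,interpolation=cv2.INTER_CUBIC)
cv2.imwrite('pics/w1c.png',a)
E
```

```text
(no output)
```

View pics/w1c.png

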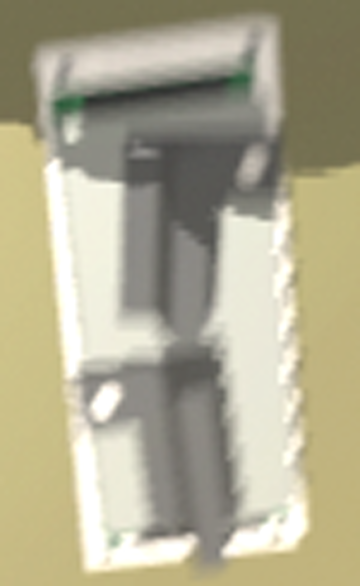

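Confirmed in the crop: the upper bracket (+y end) has its toe at the top right, so it is the right one. The lower bracket (-y end) has its toe at upper left, so it is the left one. The pink, red and turquoise ones are decoys. Now to localize.

```bash
cat >> h.py <<'E'
def cloud(m,d):
    v,u=np.nonzero(d>0); f=192/np.tan(np.radians(m['fov_y'])/2)
    K=np.array([[f,0,m['cx']],[0,f,m['cy']],[0,0,1.]])
    q=cv2.undistortPoints(np.stack([u,v],1).astype(float)[:,None],K,np.array([m['k1'],0,0,0.]))[:,0]
    R=cv2.Rodrigues(np.array(m['rvec'],float))[0]
    P=(np.c_[q,np.ones(len(q))]*d[v,u][:,None]-m['tvec'])@R
    out=np.full(d.shape+(3,),np.nan); out[v,u]=P; return out
def rect(xy):
    (c,(w,h),a)=cv2.minAreaRect(xy.astype(np.float32)*1000)
    if w<h: w,h,a=h,w,a+90
    return [round(float(t),1) for t in (*c,w,h,(a+0)%180)]
E
python3 - <<'E'
from h import *
import pickle
m,p,d=pickle.load(open('w1.pkl','rb')); C=cloud(m,d)
s=(abs(C[...,0]-.455)<.07)&(abs(C[...,1]+.01)<.09)
z=C[...,2]
print(np.histogram(z[s],bins=np.arange(-.01,.1,.005)))
for lo,hi in((.07,.095),(.055,.095),(.04,.095),(.022,.095)):
    k=(s&(z>lo)&(z<hi)).astype('uint8'); n,l,st,_=cv2.connectedComponentsWithStats(k)
    for i in range(1,n):
        if st[i,4]>30: print(lo,st[i,4],rect(C[l==i][:,:2]),np.median(z[l==i]))
m,p,d=pickle.load(open('top.pkl','rb')); C=cloud(m,d)
hsv=cv2.cvtColor(p,cv2.COLOR_RGB2HSV)
def reg(name,u0,v0,u1,v1,k,zz):
    k=k.astype('uint8')[v0:v1,u0:u1]; n,l,st,ce=cv2.connectedComponentsWithStats(k); i=1+np.argmax(st[1:,4])
    ys,xs=np.nonzero(l==i); P=np.array([onz(m,x+u0,y+v0,zz)[:2] for x,y in zip(xs,ys)]); print(name,rect(P))
w=(hsv[...,1]<45)&(hsv[...,2]>120)
reg('right_tray',145,130,215,185,w,.014); reg('left_tray',285,130,355,185,w,.014)
reg('cradle',320,205,395,258,(hsv[...,1]<70)&((hsv[...,2]>120)|(hsv[...,2]<60)),.006)
print(p[222,140],p[222,105])
reg('btray',100,195,180,250,hsv[...,2]<50,.012)
reg('spool',225,155,255,180,w,.038)
E
```

```text
(array([   0, 4538, 3812,   17,   15,   26,   32,  692,  222,   66,  241,
       1864, 1069,   44,   48,   49,   53,   51,  581,    6,    0]), array([-0.01 , -0.005,  0.   ,  0.005,  0.01 ,  0.015,  0.02 ,  0.025,
        0.03 ,  0.035,  0.04 ,  0.045,  0.05 ,  0.055,  0.06 ,  0.065,
        0.07 ,  0.075,  0.08 ,  0.085,  0.09 ,  0.095]))
0.07 376 [454.0, 8.9, 45.7, 8.3, 90.7] 0.08281718442532507
0.07 315 [459.9, -47.0, 46.4, 8.0, 100.0] 0.08273880662111563
0.055 453 [453.9, 8.9, 45.7, 8.4, 90.6] 0.08260529900450782
0.055 379 [460.1, -46.9, 46.5, 8.4, 100.1] 0.08248193361813978
0.04 4006 [457.3, -18.0, 123.2, 55.5, 96.4] 0.04835751527256335
0.022 5006 [459.6, -17.9, 140.3, 60.3, 96.9] 0.0474598632661999
right_tray [640.2, 202.8, 132.0, 92.8, 88.1]
left_tray [640.6, -205.9, 132.3, 92.6, 101.4]
cradle [436.6, -329.8, 176.1, 96.4, 93.4]
[44 43 41] [94 88 62]
btray [449.3, 317.0, 150.4, 79.5, 92.0]
spool [611.3, 26.5, 52.7, 46.3, 1.5]
```

Request:
{"op": "apply_moves", "data": {
  "plan": [
    [[0.03,0.01,-0.03,0,0,0.5],[0.0266,0.0088,-0.05,0,0,0],[0,0,-0.05,0,0,0],[0,0,-0.05,0,0,0],[0,0,-0.035,0,0,0],[0,0,-0.019,0,0,0],[0,0,0,0,0,0]]
  ],
  "jaw": 0.04,
  "grip_force": 40
}}

```text
time_s: 2.28
tcp_pos: [0.4516, 0.0068, 0.0748]
orientation: [0.705, 0.709, -0.002, -0.002]
wrist_force: [0.2, -0.5, 0.3]
gripper_width: 0.04
grasp_force: 0.0
```

Request:
{"op": "apply_moves", "data": {
  "plan": [
    [[0,0,0,0,0,0],[0,0,0,0,0,0],[0,0,0,0,0,0],[0,0,0,0,0,0]]
  ],
  "jaw": 0.0
}}

```text
time_s: 2.78
tcp_pos: [0.4548, 0.007, 0.0774]
orientation: [0.705, 0.709, 0.001, 0.001]
wrist_force: [-0.4, 0.6, 6.0]
gripper_width: 0.0076
grasp_force: 41.2
```

Request:
{"op": "apply_moves", "data": {
  "plan": [
    [[0,0,0.025,0,0,0],[0,0,0.05,0,0,0],[0.01,0.01,0.03,0,0,0],[0.03,0.032,0,0,0,-0.5],[0.036,0.038,0,0,0,-0.5],[0.036,0.038,0,0,0,-0.5],[0.036,0.038,0,0,0,-0.5],[0.028,0.028,0,0,0,-0.5],[0.01,0.01,-0.02,0,0,0],[0,0,-0.03,0,0,0]]
  ]
}}

```text
time_s: 4.03
tcp_pos: [0.6402, 0.2016, 0.1302]
orientation: [0.72, 0.694, 0.0, 0.0]
wrist_force: [-0.2, -0.5, -0.8]
gripper_width: 0.0069
grasp_force: 40.2
```

```bash
python3 - <<'E'
from h import *
o=ctrl.observe(); print(o['tcp_pos'],o['gripper_width'],o['grasp_force'])
m,p,d=cam('wrist'); print(np.diff(ctrl.observe()['tcp_pos']))
cv2.imwrite('pics/w2.png',p[:,:,::-1])
E
```

```text
[0.64018811 0.20158639 0.13015303] 0.006922459040043566 40.157310962677
[-0.43649604 -0.07511113]
```

View pics/w2.png

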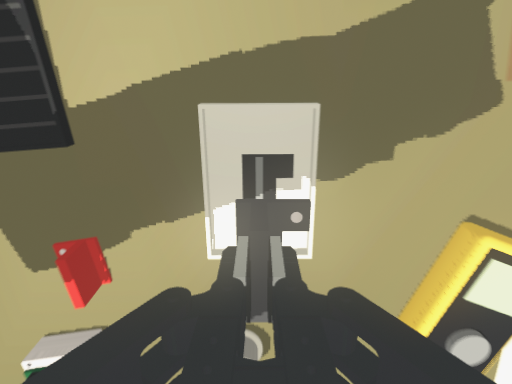

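The right bracket is held with its toe to the right, above the right-hand outline. Lowering.

Request:
{"op": "apply_moves", "data": {
  "plan": [
    [[0,0,-0.045,0,0,0],[0,0,-0.03,0,0,0],[0,0,-0.015,0,0,0],[0,0,-0.006,0,0,0],[0,0,0,0,0,0],[0,0,0,0,0,0]]
  ]
}}

```text
time_s: 4.82
tcp_pos: [0.6407, 0.2013, 0.0368]
orientation: [0.72, 0.694, 0.001, 0.001]
wrist_force: [0.4, -0.0, -0.1]
gripper_width: 0.0072
grasp_force: 40.1
```

Request:
{"op": "apply_moves", "data": {
  "plan": [
    [[0,0,0,0,0,0],[0,0,0,0,0,0],[0,0,0,0,0,0]]
  ],
  "jaw": 0.03
}}

```text
time_s: 5.2
tcp_pos: [0.6398, 0.2011, 0.0356]
orientation: [0.72, 0.694, 0.0, 0.0]
wrist_force: [0.0, -0.5, 1.1]
gripper_width: 0.0299
grasp_force: 0.0
```

Request:
{"op": "apply_moves", "data": {
  "plan": [
    [[0,0,0.04,0,0,0],[0,0,0.055,0,0,0],[-0.01,-0.014,0.03,0,0,0],[-0.034,-0.047,0,0,0,2],[-0.034,-0.047,0,0,0,3],[-0.034,-0.047,0,0,0,3],[-0.034,-0.047,0,0,0,2],[-0.034,-0.046,0,0,0,2],[0,0,0,0,0,0],[0,0,0,0,0,0]]
  ]
}}

```text
time_s: 6.45
tcp_pos: [0.4604, -0.047, 0.1607]
orientation: [0.644, 0.765, 0.001, 0.001]
wrist_force: [1.0, 0.8, -0.7]
gripper_width: 0.03
grasp_force: 0.0
```

```bash
python3 - <<'E'
from h import *
o=ctrl.observe(); print(o['tcp_pos'],o['orientation'])
m,p,d=cam('wrist'); C=cloud(m,d);z=C[...,2]
s=(abs(C[...,0]-.455)<.07)&(abs(C[...,1]+.01)<.09)
for lo,hi in((.07,.088),(.04,.1),(.022,.1)):
    k=(s&(z>lo)&(z<hi)).astype('uint8'); n,l,st,_=cv2.connectedComponentsWithStats(k)
    for i in range(1,n):
        if st[i,4]>100: print(lo,st[i,4],rect(C[l==i][:,:2]),np.median(z[l==i]))
m,p,d=cam('top')
cv2.imwrite('pics/t2.png',cv2.resize(p[140:270,120:340,::-1],(792,468),interpolation=cv2.INTER_CUBIC))
E
```

```text
[ 0.46035156 -0.0469698   0.16072689] [6.43897270e-01 7.65111486e-01 6.56973567e-04 5.35865167e-04]
0.07 774 [459.9, -47.1, 46.3, 7.6, 99.9] 0.08298680105434281
0.04 10661 [456.9, -18.3, 122.9, 55.0, 97.8] 0.04727269108697838
0.022 12897 [459.7, -17.9, 140.8, 60.4, 97.0] 0.04703675079094694
```

View pics/t2.png

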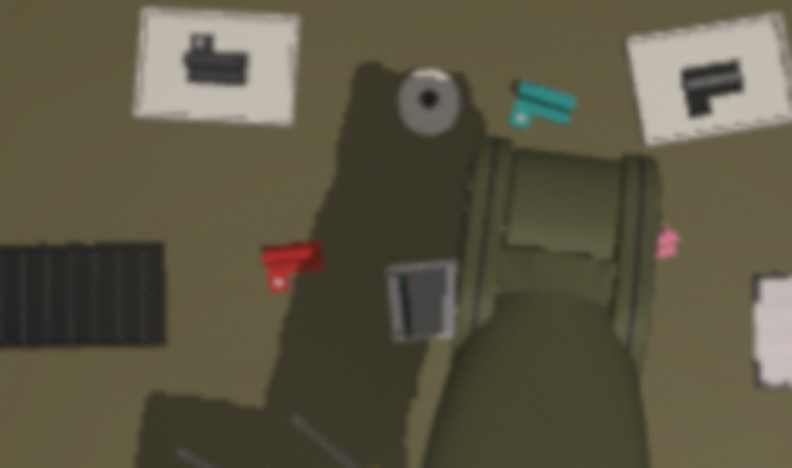

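The right bracket lies on its outline at (217,62). The left bracket hasn't moved and the tool is aligned with it.

Request:
{"op": "apply_moves", "data": {
  "plan": [
    [[0,0,-0.04,0,0,0],[0,0,-0.03,0,0,0],[0,0,-0.012,0,0,0],[0,0,0,0,0,0]]
  ]
}}

```text
time_s: 7.05
tcp_pos: [0.4597, -0.0463, 0.0778]
orientation: [0.643, 0.766, -0.0, -0.001]
wrist_force: [-0.4, -0.4, -0.4]
gripper_width: 0.0304
grasp_force: 0.0
```

Request:
{"op": "apply_moves", "data": {
  "plan": [
    [[0,0,0,0,0,0],[0,0,0,0,0,0],[0,0,0,0,0,0],[0,0,0,0,0,0]]
  ],
  "jaw": 0.0
}}

```text
time_s: 7.55
tcp_pos: [0.4609, -0.047, 0.0794]
orientation: [0.644, 0.765, 0.001, 0.001]
wrist_force: [0.5, -0.0, 6.1]
gripper_width: 0.0071
grasp_force: 41.2
```

Request:
{"op": "apply_moves", "data": {
  "plan": [
    [[0,0,0.025,0,0,0],[0,0,0.05,0,0,0],[0.01,-0.009,0.02,0,0,0],[0.03,-0.027,0,0,0,0.5],[0.04,-0.035,0,0,0,0.5],[0.04,-0.035,0,0,0,0.5],[0.04,-0.035,0,0,0,0],[0.02,-0.018,0,0,0,0],[0,0,-0.03,0,0,0],[0,0,-0.04,0,0,0]]
  ]
}}

```text
time_s: 8.8
tcp_pos: [0.6406, -0.2069, 0.1031]
orientation: [0.634, 0.773, 0.0, 0.001]
wrist_force: [0.3, 0.9, -1.1]
gripper_width: 0.0073
grasp_force: 40.2
```

Request:
{"op": "apply_moves", "data": {
  "plan": [
    [[0,0,-0.04,0,0,0],[0,0,-0.02,0,0,0],[0,0,-0.008,0,0,0],[0,0,0,0,0,0],[0,0,0,0,0,0]]
  ]
}}

```text
time_s: 9.43
tcp_pos: [0.6402, -0.2062, 0.036]
orientation: [0.634, 0.774, 0.0, 0.001]
wrist_force: [-0.1, 0.1, -0.4]
gripper_width: 0.0074
grasp_force: 40.3
```

Request:
{"op": "apply_moves", "data": {
  "plan": [
    [[0,0,0,0,0,0],[0,0,0,0,0,0],[0,0,0,0,0,0],[0,0,0.04,0,0,0],[0,0,0.05,0,0,0],[0,0,0.05,0,0,0],[-0.02,0.02,0.05,0,0,-1],[-0.03,0.045,0,0,0,-1],[-0.03,0.045,0,0,0,-1],[-0.03,0.045,0,0,0,-1.5]]
  ],
  "jaw": 0.03
}}

```text
time_s: 10.68
tcp_pos: [0.5287, -0.0498, 0.2256]
orientation: [0.664, 0.748, 0.0, 0.0]
wrist_force: [0.4, 0.0, 1.0]
gripper_width: 0.03
grasp_force: 0.0
```

```bash
cat > loc.py <<'E'
from h import *
def go():
    o=ctrl.observe(); print(o['time_s'],o['tcp_pos'],o['orientation'])
    m,p,d=cam('wrist'); C=cloud(m,d);z=C[...,2]
    s=(abs(C[...,0]-.455)<.07)&(abs(C[...,1]+.01)<.09)
    for lo,hi in((.04,.1),(.022,.1)):
        k=(s&(z>lo)&(z<hi)).astype('uint8'); n,l,st,_=cv2.connectedComponentsWithStats(k)
        for i in range(1,n):
            if st[i,4]>100: print(lo,st[i,4],rect(C[l==i][:,:2]),np.median(z[l==i]))
    return m,p,d
E
python3 - <<'E'
from loc import *
go()
m,p,d=cam('top')
cv2.imwrite('pics/t3.png',cv2.resize(p[130:270,120:400,::-1],(800,400),interpolation=cv2.INTER_CUBIC))
E
```

```text
10.675 [ 0.52867527 -0.04979087  0.22559752] [6.63886658e-01 7.47833056e-01 3.82699405e-04 2.83273664e-04]
0.04 7115 [458.3, -17.9, 123.4, 52.3, 97.6] 0.04702798164214351
0.022 9223 [459.9, -17.4, 140.2, 60.0, 96.9] 0.046724088997373285
```

View pics/t3.png

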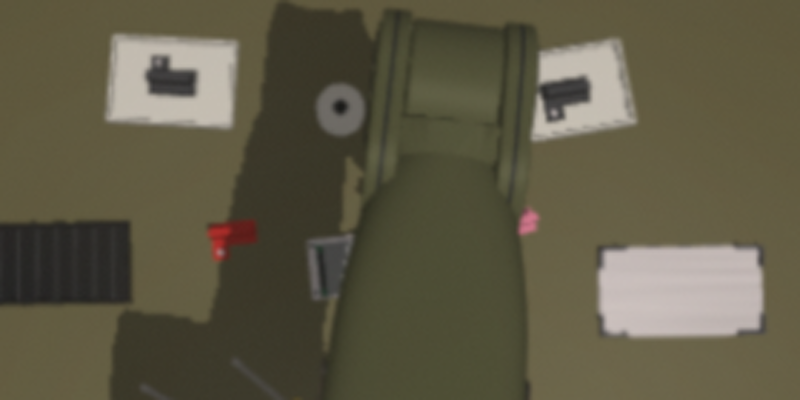

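Both brackets are placed. Now the module, with tips kept above the heat sink's ledge.

Request:
{"op": "apply_moves", "data": {
  "plan": [
    [[-0.035,0.016,0,0,0,0.4],[-0.0354,0.0159,-0.01,0,0,0.3],[0,0,-0.05,0,0,0],[0,0,-0.05,0,0,0],[0,0,-0.03,0,0,0],[0,0,-0.02,0,0,0],[0,0,-0.01,0,0,0],[0,0,0,0,0,0]]
  ],
  "jaw": 0.08,
  "grip_force": 60
}}

```text
time_s: 11.78
tcp_pos: [0.4593, -0.0193, 0.055]
orientation: [0.659, 0.752, -0.0, -0.0]
wrist_force: [0.4, -0.3, 0.1]
gripper_width: 0.0801
grasp_force: 0.0
```

```bash
python3 - <<'E'
from loc import *
m,p,d=go()
cv2.imwrite('pics/w3.png',p[:,:,::-1])
E
```

```text
11.775 [ 0.4592979  -0.01931136  0.05504769] [ 6.58925137e-01  7.52208447e-01 -2.41307410e-04 -2.40860289e-04]
0.04 24504 [458.0, -15.2, 118.0, 52.4, 98.0] 0.047008646365699416
0.04 6462 [409.3, -25.5, 38.0, 27.0, 8.3] 0.09093196091650035
0.04 6236 [511.2, -11.9, 31.7, 26.9, 8.6] 0.09002084937795028
0.022 29296 [460.1, -17.7, 140.4, 60.1, 97.3] 0.04686272669605048
0.022 6462 [409.3, -25.5, 38.0, 27.0, 8.3] 0.09093196091650035
0.022 6236 [511.2, -11.9, 31.7, 26.9, 8.6] 0.09002084937795028
```

View pics/w3.png

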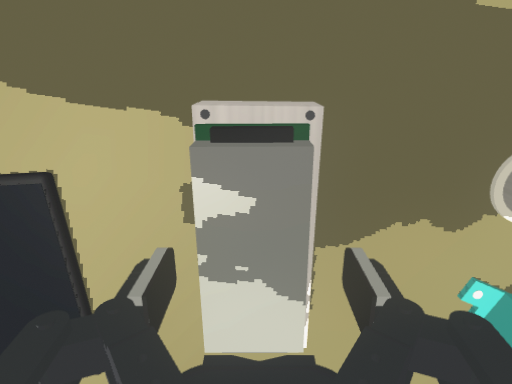

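Request:
{"op": "apply_moves", "data": {
  "plan": [
    [[-0.001,0.001,-0.0025,0,0,0],[0,0,0,0,0,0],[0,0,0,0,0,0],[0,0,0,0,0,0],[0,0,0,0,0,0],[0,0,0,0,0,0]]
  ],
  "jaw": 0.03
}}

```text
time_s: 12.58
tcp_pos: [0.4585, -0.0181, 0.0537]
orientation: [0.659, 0.752, 0.0, 0.0]
wrist_force: [-1.1, 0.4, 5.4]
gripper_width: 0.0504
grasp_force: 62.9
```

Request:
{"op": "apply_moves", "data": {
  "plan": [
    [[0,0,0.006,0,0,0],[0,0,0.01,0,0,0],[0,0,0.02,0,0,0],[0,0,0.03,0,0,0],[0,0,0.03,0,0,0],[0,0,0,0,0,0]]
  ]
}}

```text
time_s: 13.32
tcp_pos: [0.4604, -0.0182, 0.1512]
orientation: [0.659, 0.752, 0.002, 0.002]
wrist_force: [-0.2, -0.5, -2.1]
gripper_width: 0.0501
grasp_force: 63.0
```

```bash
python3 - <<'E'
from loc import *
m,p,d=go()
cv2.imwrite('pics/w4.png',p[:,:,::-1])
E
```

```text
13.325 [ 0.46038843 -0.01815435  0.1512384 ] [0.65880528 0.75230783 0.00182783 0.00227849]
0.022 2516 [452.7, 40.4, 60.1, 22.8, 7.2] 0.029096962664461566
```

View pics/w4.png

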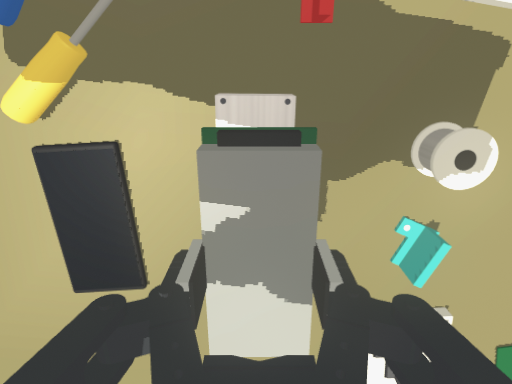

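Request:
{"op": "apply_moves", "data": {
  "plan": [
    [[0,0.025,0,0,0,-0.6],[-0.002,0.045,0,0,0,-1],[-0.002,0.05,0,0,0,-1],[-0.002,0.05,0,0,0,-1],[-0.002,0.05,0,0,0,-1],[-0.002,0.05,0,0,0,-1],[0,0.04,0,0,0,0],[0,0.025,0,0,0,0],[0,0,0,0,0,0],[0,0,0,0,0,0]]
  ]
}}

```text
time_s: 14.62
tcp_pos: [0.4473, 0.3157, 0.1475]
orientation: [0.695, 0.719, -0.002, -0.0]
wrist_force: [0.3, -0.5, -1.8]
gripper_width: 0.0503
grasp_force: 63.0
```

```bash
python3 - <<'E'
from loc import *
m,p,d=go()
cv2.imwrite('pics/w5.png',cv2.resize(p[:,:,::-1],(800,600)))
E
```

```text
14.625 [0.44725011 0.31570681 0.14746699] [ 6.94832886e-01  7.19169338e-01 -1.64957652e-03 -4.87459814e-05]
```

View pics/w5.png

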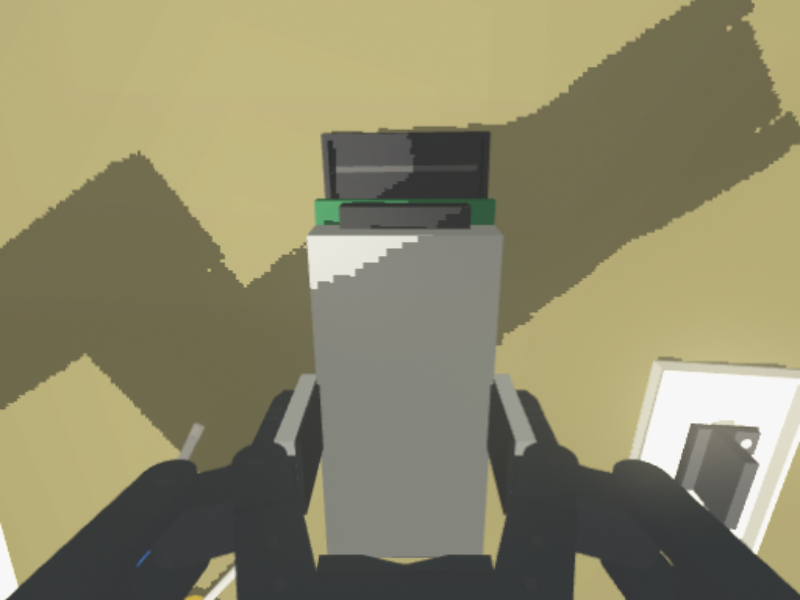

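```bash
python3 - <<'E'
from h import *
m=ctrl.camera_model('wrist')
for u,v,z in((322,133,.012),(490,131,.012),(316,200,.127),(495,199,.127)): print(onz(m,u*.64,v*.64,z))
E
```

```text
[0.40621732 0.39150728 0.012     ]
[0.48903566 0.39528598 0.012     ]
[0.42233638 0.37697051 0.127     ]
[0.47353376 0.37902699 0.127     ]
```

Request:
{"op": "apply_moves", "data": {
  "plan": [
    [[0.001,0,-0.03,0,0,0],[0,0,-0.04,0,0,0],[0,0,-0.025,0,0,0],[0,0,-0.012,0,0,0],[0,0,-0.006,0,0,0],[0,0,0,0,0,0],[0,0,0,0,0,0]]
  ]
}}

```text
time_s: 15.55
tcp_pos: [0.45, 0.3174, 0.0368]
orientation: [0.695, 0.719, 0.001, 0.0]
wrist_force: [0.5, 0.2, -3.3]
gripper_width: 0.0499
grasp_force: 63.0
```

```bash
python3 - <<'E'
from h import *
o=ctrl.observe(); print(o['tcp_pos'],o['wrist_force'])
m,p,d=cam('wrist'); C=cloud(m,d)
# module can top & finger tips: lowest points on finger regions
M=np.isfinite(C[...,2])
for n,(a,b,c,e) in dict(can=(170,300,220,300),fl=(150,300,205,320),fr=(310,300,360,320)).items(): pass
print('can z',np.nanmedian(C[200:300,225:295,2]))
for u,v in((180,245),(185,245),(190,245),(330,245),(325,245),(320,245),(195,250),(315,250),(192,260),(320,260)): print((u,v),C[v,u].round(4))
E
```

```text
[0.45000158 0.31738911 0.03678232] [ 0.53751047  0.24673588 -3.33651383]
can z 0.03010885507131443
(180, 245) [0.4111 0.3167 0.0115]
(185, 245) [0.4118 0.3122 0.0036]
(190, 245) [0.4202 0.3268 0.0289]
(330, 245) [0.4899 0.319  0.0109]
(325, 245) [0.4823 0.3296 0.0302]
(320, 245) [0.4801 0.3292 0.0296]
(195, 250) [0.4234 0.3271 0.0338]
(315, 250) [0.4773 0.3287 0.0333]
(192, 260) [0.4237 0.3269 0.0417]
(320, 260) [0.478  0.3288 0.0418]
```

Request:
{"op": "apply_moves", "data": {
  "plan": [
    [[0,0,-0.005,0,0,0],[0,0,-0.003,0,0,0],[0,0,0,0,0,0],[0,0,0,0,0,0]]
  ]
}}

```text
time_s: 16.1
tcp_pos: [0.4492, 0.3169, 0.0277]
orientation: [0.695, 0.719, -0.0, 0.0]
wrist_force: [-0.2, 0.1, -2.6]
gripper_width: 0.0503
grasp_force: 63.0
```

Request:
{"op": "apply_moves", "data": {
  "plan": [
    [[0,0,0,0,0,0],[0,0,0,0,0,0],[0,0,0,0,0,0],[0,0,0.03,0,0,0],[0,0,0.05,0,0,0],[0,0,0.05,0,0,0],[0,-0.03,0.05,0,0,0],[0,0,0,0,0,0]]
  ],
  "jaw": 0.066
}}

```text
time_s: 17.1
tcp_pos: [0.4515, 0.2872, 0.2124]
orientation: [0.695, 0.719, 0.004, 0.001]
wrist_force: [0.3, -0.1, -0.7]
gripper_width: 0.0659
grasp_force: 0.0
```

```bash
python3 - <<'E'
from h import *
o=ctrl.observe(); print(o['time_s'],o['tcp_pos'],o['orientation'])
m,p,d=cam('wrist'); C=cloud(m,d);z=C[...,2]
s=(abs(C[...,0]-.45)<.07)&(abs(C[...,1]-.316)<.1)
for lo,hi in((.015,.05),(.005,.05)):
    k=(s&(z>lo)&(z<hi)).astype('uint8'); n,l,st,_=cv2.connectedComponentsWithStats(k)
    for i in range(1,n):
        if st[i,4]>300: print(lo,st[i,4],rect(C[l==i][:,:2]),np.median(z[l==i]))
k=s&(z>.019)&(z<.03); A=np.c_[C[k][:,:2],np.ones(k.sum())]; print(np.linalg.lstsq(A,z[k],rcond=None)[0])
cv2.imwrite('pics/w6.png',p[:,:,::-1])
E
```

```text
17.1 [0.45151625 0.28715001 0.21241658] [0.69537532 0.71863399 0.00411507 0.00119131]
0.015 5812 [451.3, 315.6, 111.5, 52.1, 92.1] 0.020051249218863705
0.005 1799 [450.3, 315.6, 156.7, 84.2, 92.7] 0.010891011595118677
0.005 6385 [451.2, 316.8, 123.7, 52.1, 92.1] 0.019968919724070406
[-0.00093128  0.00079536  0.02033599]
```

View pics/w6.png

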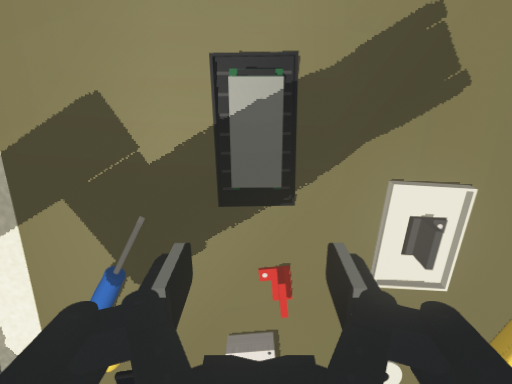

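The module is in the tray and flat, centred to about 1 mm. Next, the heat sink.

Request:
{"op": "apply_moves", "data": {
  "plan": [
    [[0.001,-0.035,0,0,0,0.6],[0.001,-0.05,0,0,0,0.9],[0.002,-0.05,0,0,0,0.9],[0.002,-0.05,0,0,0,0.9],[0.002,-0.05,0,0,0,0.9],[0.001,-0.045,0,0,0,0.9],[0,-0.025,0,0,0,0],[0,0,-0.03,0,0,0],[0,0,-0.04,0,0,0],[0,0,0,0,0,0]]
  ],
  "jaw": 0.083
}}

```text
time_s: 18.4
tcp_pos: [0.4544, -0.0177, 0.1342]
orientation: [0.662, 0.749, -0.003, -0.004]
wrist_force: [-0.2, -0.5, 0.0]
gripper_width: 0.083
grasp_force: 0.0
```

```bash
python3 - <<'E'
from loc import *
go()
E
```

```text
18.4 [ 0.45437081 -0.01773983  0.13415721] [ 0.66204573  0.74944872 -0.00289484 -0.00369827]
0.022 13757 [459.8, -18.0, 140.7, 60.2, 97.0] 0.029045809408937542
```

Request:
{"op": "apply_moves", "data": {
  "plan": [
    [[0,0,-0.03,0,0,0],[0,0,-0.04,0,0,0],[0,0,-0.02,0,0,0],[0,0,0,0,0,0],[0,0,0,0,0,0],[0,0,0,0,0,0]]
  ]
}}

```text
time_s: 19.2
tcp_pos: [0.4597, -0.0181, 0.0492]
orientation: [0.662, 0.749, 0.001, 0.001]
wrist_force: [-0.5, 0.5, -0.1]
gripper_width: 0.0832
grasp_force: 0.0
```

Request:
{"op": "apply_moves", "data": {
  "plan": [
    [[0,0,-0.015,0,0,0],[0,0,-0.012,0,0,0],[0,0,0,0,0,0],[0,0,0,0,0,0]]
  ]
}}

```text
time_s: 19.7
tcp_pos: [0.4584, -0.0181, 0.0211]
orientation: [0.662, 0.749, 0.0, 0.0]
wrist_force: [-0.3, 0.3, -0.5]
gripper_width: 0.083
grasp_force: 0.0
```

Request:
{"op": "apply_moves", "data": {
  "plan": [
    [[0,0,0,0,0,0],[0,0,0,0,0,0],[0,0,0,0,0,0],[0,0,0,0,0,0],[0,0,0,0,0,0]]
  ],
  "jaw": 0.04
}}

```text
time_s: 20.32
tcp_pos: [0.4586, -0.0181, 0.0215]
orientation: [0.662, 0.749, 0.0, 0.0]
wrist_force: [-0.8, -0.1, 6.6]
gripper_width: 0.059
grasp_force: 64.6
```

Request:
{"op": "apply_moves", "data": {
  "plan": [
    [[0,0,0.01,0,0,0],[0,0,0.02,0,0,0],[0,0,0.04,0,0,0],[0,0,0.03,0,0,0],[0,0,0,0,0,0]]
  ]
}}

```text
time_s: 20.95
tcp_pos: [0.4601, -0.0181, 0.1228]
orientation: [0.662, 0.749, 0.002, 0.002]
wrist_force: [0.6, -0.2, -4.1]
gripper_width: 0.0588
grasp_force: 66.6
```

Request:
{"op": "apply_moves", "data": {
  "plan": [
    [[-0.002,-0.025,0,0,0,-0.6],[-0.004,-0.045,0,0,0,-1],[-0.004,-0.05,0,0,0,-1],[-0.004,-0.05,0,0,0,-1],[-0.004,-0.05,0,0,0,0],[-0.003,-0.045,0,0,0,0],[-0.002,-0.03,0,0,0,0],[0,-0.015,0,0,0,0],[0,0,0,0,0,0],[0,0,0,0,0,0]]
  ]
}}

```text
time_s: 22.2
tcp_pos: [0.4348, -0.3265, 0.1201]
orientation: [0.685, 0.729, 0.0, -0.001]
wrist_force: [-0.3, 0.5, -4.9]
gripper_width: 0.0587
grasp_force: 66.4
```

```bash
python3 - <<'E'
from loc import *
m,p,d=go()
cv2.imwrite('pics/w7.png',cv2.resize(p[:,:,::-1],(800,600)))
E
```

```text
22.2 [ 0.43475907 -0.32647279  0.1201223 ] [ 6.84914390e-01  7.28622599e-01  2.09991203e-04 -1.15818711e-03]
```

View pics/w7.png

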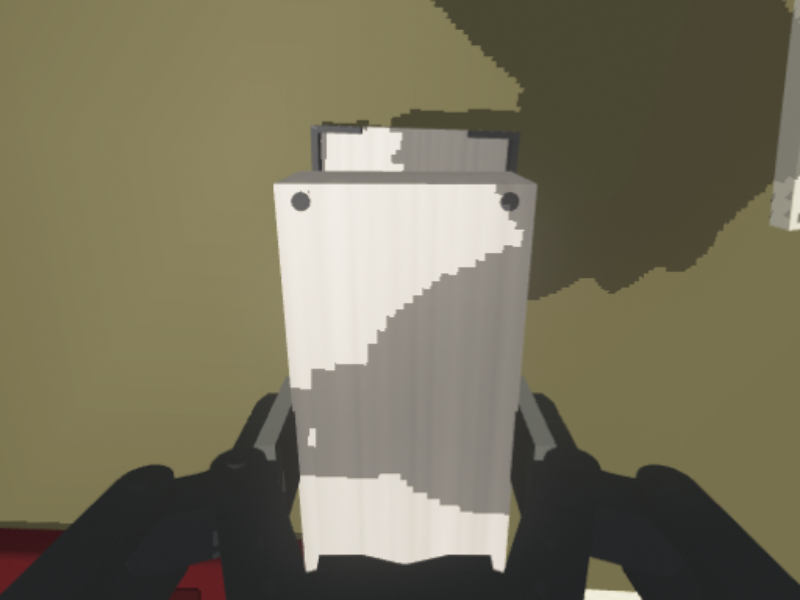

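```bash
python3 - <<'E'
from h import *
m=ctrl.camera_model('wrist'); print(ctrl.observe()['tcp_pos'])
for u,v,z in((313,127,.014),(518,133,.014),(275,184,.1285),(536,184,.1285)): print(onz(m,u*.64,v*.64,z))
E
```

```text
[ 0.43491967 -0.32648337  0.12036475]
[ 0.39231726 -0.2480731   0.014     ]
[ 0.48191226 -0.24496339  0.014     ]
[ 0.40365343 -0.25809599  0.1285    ]
[ 0.46263412 -0.25438798  0.1285    ]
```

Request:
{"op": "apply_moves", "data": {
  "plan": [
    [[0.001,-0.005,-0.02,0,0,-0.7],[0,0,-0.03,0,0,0],[0,0,-0.02,0,0,0],[0,0,-0.01,0,0,0],[0,0,-0.005,0,0,0],[0,0,-0.003,0,0,0],[0,0,0,0,0,0],[0,0,0,0,0,0]]
  ]
}}

```text
time_s: 23.25
tcp_pos: [0.4366, -0.3334, 0.0334]
orientation: [0.69, 0.724, 0.0, 0.001]
wrist_force: [0.0, -1.0, -3.6]
gripper_width: 0.0588
grasp_force: 66.3
```

Request:
{"op": "apply_moves", "data": {
  "plan": [
    [[0,0,-0.003,0,0,0],[0,0,-0.0015,0,0,0],[0,0,0,0,0,0],[0,0,0,0,0,0]]
  ]
}}

```text
time_s: 23.75
tcp_pos: [0.4362, -0.3331, 0.0283]
orientation: [0.69, 0.724, -0.0, -0.0]
wrist_force: [0.6, 0.5, -4.3]
gripper_width: 0.0589
grasp_force: 66.3
```

Request:
{"op": "apply_moves", "data": {
  "plan": [
    [[0,0,0,0,0,0],[0,0,0,0,0,0],[0,0,0,0,0,0],[0,0,0.03,0,0,0],[0,0,0.05,0,0,0],[0,0,0.05,0,0,0],[0,-0.04,0.05,0,0,0],[0,0,0,0,0,0],[0,0,0,0,0,0]]
  ],
  "jaw": 0.076
}}

```text
time_s: 24.88
tcp_pos: [0.4359, -0.3719, 0.2068]
orientation: [0.69, 0.724, 0.0, -0.0]
wrist_force: [-0.5, 0.1, -1.3]
gripper_width: 0.076
grasp_force: 0.0
```

```bash
python3 - <<'E'
from h import *
o=ctrl.observe(); print(o['time_s'],o['tcp_pos'])
m,p,d=cam('wrist'); C=cloud(m,d);z=C[...,2]
s=(abs(C[...,0]-.437)<.07)&(abs(C[...,1]+.331)<.11)
for lo,hi in((.02,.06),(.002,.02)):
    k=(s&(z>lo)&(z<hi)).astype('uint8'); n,l,st,_=cv2.connectedComponentsWithStats(k)
    for i in range(1,n):
        if st[i,4]>200: print(lo,st[i,4],rect(C[l==i][:,:2]),np.median(z[l==i]))
k=s&(z>.029)&(z<.04); A=np.c_[C[k][:,:2],np.ones(k.sum())]; print(np.linalg.lstsq(A,z[k],rcond=None)[0])
m,p,d2=cam('top')
a=cv2.resize(p[130:270,100:400,::-1],(800,373),interpolation=cv2.INTER_CUBIC); cv2.imwrite('pics/t4.png',a)
E
```

```text
24.875 [ 0.4358773  -0.37190449  0.20680161]
0.02 9982 [438.2, -332.5, 140.1, 60.1, 92.7] 0.0330728194253144
0.002 5866 [439.3, -330.7, 174.4, 93.6, 91.9] 0.003277055215961538
[-0.00014671  0.00082058  0.03340881]
```

View pics/t4.png

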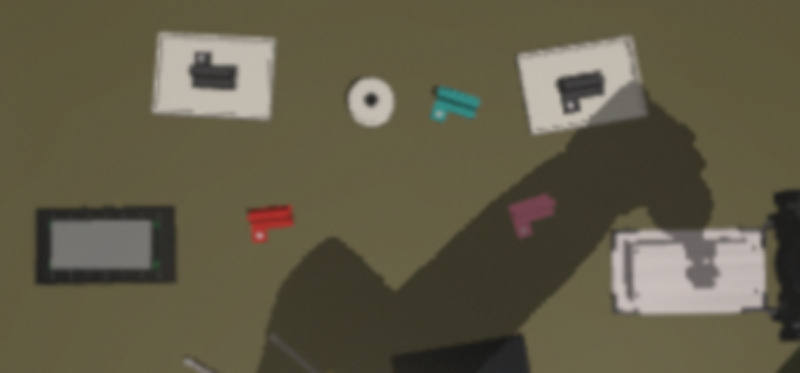

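All four pieces are in their places, flat and released, and the spool is untouched.

```bash
python3 -c "
from rig import ctrl
print(ctrl.hand_in())"
```

```text
the job is handed in; nothing more can be done
None
```

The job is handed in: both brackets are in their own trays, the module is in the black tray, the heat sink is in the cradle, and the spool is undisturbed; this comes from my last camera check, as hand-in returned no verdict.

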